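# Pump up a hand lubricator until its indicator pin is out

### The job

Bench-test the hand lubricator (the blue plate with the amber oil reservoir): with the fingertips push its red knob down in full strokes, letting it spring right back up after each, until the green indicator pin on the metal block beside it has popped fully out; then take the hand away. Push the knob only: do not touch the pin, and leave everything else on the bench lying where it is.

Things in the scene. Friction and masses are not known exactly. Their poses are not given: they have to be found in the camera images.
- lubricator: hand-pump oil lubricator, bolted to the bench: blue plate 150 x 270 mm (own x by own y) on short spacers. Origin at the centre of its underside, own z up. At own y = -65 mm: pump with amber reservoir, 102 mm wide aluminium head (top at z = 140 mm) and steel gland to z = 154 mm. At y = +75 mm: metal block 46 x 84 mm, top at z = 63 mm, with the indicator
- knob_top (a point): centre of the flat top of the red mushroom knob of the pump (knob 50 mm across, 15 mm thick, flat top 40 mm across), about 202 mm above the bench when up. Moves with the knob
- pump_knob (a joint): how far the red knob is pushed down, m: 0 = up (at rest), 0.025 = right down on its stop. A spring returns it by itself in about 0.2 s: it takes about 6 N to start it, 10 N at the bottom, plus 2 to 4 N while it moves and pumps
- pin_top (a point): centre of the top of the green indicator pin (14 mm across), 3 mm above the rim of its steel sleeve when in and 31 mm above it when fully out, when a black ring at its foot has just come clear of the sleeve; the rim is 97 mm above the bench. Not to be touched
- indicator_pin (a joint): how far the green pin stands out, m: 0 in, 0.028 fully out (its stop); starts from 0 to 0.008. A full stroke of the knob (to its stop and right back up) lifts it about 4 mm, the first and last sometimes less, so 4 to 8 strokes are needed; shorter strokes pump less or nothing. It stays put between strokes; more strokes once it is fully out do no harm
- pin_head: the green head of the indicator pin, same origin as pin_top. Not to be touched
- oil_bottle: black oil bottle with a yellow cap, 54 mm across, 150 mm tall, stands behind the lubricator; origin at the centre of its underside. Leave alone
- wrench: steel open-end wrench, 150 mm long, lies on the bench in front of the lubricator; origin under its middle. Leave alone
- spare_plug: loose brass pipe plug, 22 mm across, 23 mm tall, stands in front of the lubricator; origin at the centre of its underside. Leave alone
- mug: white ceramic mug, 82 mm across, 95 mm tall, stands on the bench to the left; origin at the centre of its underside. Leave alone
- tape_roll: black roll of tape, 100 mm across, 19 mm high, lies on the bench to the left; origin at the centre of its underside. Leave alone
- screwdriver: screwdriver, 200 mm long, lies on the bench to the right; origin under its middle. Leave alone
- parts_bin: yellow open plastic bin, 140 x 100 x 60 mm, on the bench to the right; origin at the centre of its underside. Leave alone

How it is judged:
By the outcome, as a careful person would: the job done as asked, in the order asked, and still so for the second after the job is handed in, with the robot touching nothing.
It also fails if it takes over 42 s, if anything falls off the work surface, if the arm or the gripper's body presses on something with over 40 N, if the wrist force passes 120 N, or if a joint passes its speed limit or range.

### The arm

A 6-joint arm with a two-finger parallel gripper is mounted at the origin on the work surface. World frame = base frame: x ahead of the robot, y to its left, z up, the work surface at z = 0. Lengths are in m, angles in rad, forces in N, time in s.
With the tool pointing down it reaches from about 0.275 to 0.85 m from the base axis. Payload 19 kg.
Tool frame: the origin (TCP) lies at the very end of the fingers, on their centre line; the grasp point (between the pads) lies 19 mm behind it; z points along the fingers, y is the line along which they close (so a half turn about z gives the same grasp; the last joint's range is limited). The gripper opens to 85 mm and grips with 20 to 120 N. Pads are 22 mm wide; open, the fingers measure 114 mm over their backs; the gripper's body (76 mm by 85 mm) begins 54 mm behind the grasp point. The pads swing forward as they close: fully open they stand 13 mm farther back than shut.
Start: joints at [1.009, 0.15, 1.437, -0, 1.554, -0.134], TCP at [0.239, 0.523, 0.231] pointing down, gripper open.
Joint ranges: [-2.8, 2.8], [-0.68, 2.1], [0.12, 2.68], [-1.39, 4.53], [0.16, 2.79], [-2.81, 2.81]. Speed limits (rad/s): [1.89, 1.89, 2.22, 3.01, 3.01, 3.01].

### API

Orientations are given as a rotation vector (axis times angle).
In Python, from rig import env gives the robot as it stands. The module is installed in compiled form; this text tells all that it offers.
- The arm moves only by the shell command python3 -m pendant 'ROWS' [OPENING] [FORCE]. ROWS is JSON, a list of rows, each an object of numbers: "dx", "dy", "dz": the shift along the tool's x, y, z normalised to -1 to 1, where 1 is 0.08 m; "turn": the turn about the tool's z normalised to -1 to 1, where 1 is 120 degrees. A call has exactly 5 rows; each row shifts and turns the commanded pose from where the row before left it, along the tool's axes as they then stand; what a row does not reach is not made up. A row lasts 1/12 s, in which the tool goes at most 41.7 mm and 7.16 degrees, less where a joint would pass 70% of its speed; a pose out of reach is approached as far as the arm can. A call with a number of a shift or a turn outside -1 to 1 is refused whole. A call with a gripper value outside its range is refused whole. OPENING is the opening, from -1 (shut) to 1 (fully open), so that 0 is half open, set as the call begins (- or left out, the last holds). The fingers move at their own pace and stop on an object; FORCE is the grip in N (left out, the last holds). Time passes only in rows, so rows that do not move let the fingers close, or fill a call up. It gives the time, the measured TCP pose, the force, the opening and the grip force at its end, in the units of the state.
- env.observe(): the state, without advancing time (a new reading comes with each control period).
- env.grab_frame(name): name is "scene" or "side" or "wrist"; returns (picture, depth): 480x640x3 uint8, blue, green, red; 480x640 float32, m along the optical axis (not along the pixel's ray), 0 where there is no reading.
- env.calibration(name): a dict with "fx", "fy", "cx", "cy" (pixels), "camera_from_world" (4x4, takes a point from world to camera coordinates). Camera axes: x right, y up, looking along -z (the intrinsics and any distortion apply to the point x, -y, -z); pixel columns grow to the right and rows downward; lengths in m; the calibration is good to about 2 mm. A picture is of the moment at which its call begins: read the wrist's pose just before it. calibration takes no time and is no camera call; for the wrist camera it gives the pose at the moment of the call.
- env.sign_off(): hands the job in; it is judged then, once.
The state is a dict: "time_s": time; "joint_pos": joint angles; "qvel": joint speeds; "effort": joint torques, N m; "tcp_pos": TCP position; "tool_rot": TCP orientation; "ft_force": force on the tool from outside, world axes, zero at the start; "ft_torque": the same for the moment, N m; "gripper_width": finger opening in m; "finger_force": force on a finger pad.
Only numpy, scipy, OpenCV 4.12 (cv2) and the standard library are available. Lean on these libraries where they do the work, as an engineer would, in place of code of your own. Each camera call takes 0.05 s, during which the arm holds its last target. There are 200 camera calls.

## Working session

There is one attempt and no reset: what is moved stays moved. The work goes in short steps, Python scripts to look and compute and a shell command to move; the robot and the scene stay as the last step left them, time stands still between calls to the robot, and variables do not carry over. Pictures are saved under pics/ and viewed, at most 10 in all, crops included, and the job is handed in when it is done.

```bash
mkdir -p pics; cat > h.py <<'E'
import numpy as np, cv2
from rig import env
def grab(n,f=None):
    c=env.calibration(n); p,d=env.grab_frame(n)
    if f: cv2.imwrite('pics/'+f,p)
    T=np.linalg.inv(np.array(c['camera_from_world']))
    v,u=np.mgrid[0:480,0:640]
    P=np.stack([(u-c['cx'])/c['fx']*d,-(v-c['cy'])/c['fy']*d,-d],-1)
    W=P@T[:3,:3].T+T[:3,3]; W[d==0]=np.nan
    return p,d,W
E
python3 - <<'E'
from h import *
o=env.observe(); print(o['tcp_pos'],o['tool_rot'],o['time_s'])
for n in('scene','side'):
    p,d,W=grab(n,n+'0.png')
    h=cv2.cvtColor(p,cv2.COLOR_BGR2HSV)
    for nm,m in(('red',((h[...,0]<8)|(h[...,0]>172))&(h[...,1]>150)&(h[...,2]>70)),('green',(abs(h[...,0].astype(int)-60)<18)&(h[...,1]>120)&(h[...,2]>50))):
        k,l,s,c=cv2.connectedComponentsWithStats(m.astype(np.uint8))
        for i in range(1,k):
            if s[i,4]>25: 
                q=W[l==i]; print(n,nm,s[i],c[i].round(),np.nanmedian(q,0).round(3),np.nanmin(q,0).round(3),np.nanmax(q,0).round(3))
E
```

```text
[0.23843022 0.52296925 0.2306922 ] [-6.66728938e-01 -3.06961899e+00  1.76100876e-03] 0.0
scene red [260 252  19  18 267] [269. 261.] [ 0.512 -0.153  0.2  ] [ 0.487 -0.175  0.192] [ 0.534 -0.128  0.206]
scene red [ 462  261   96  219 8022] [510. 362.] [ 1.293  0.37  -0.745] [ 1.084 -0.087 -0.762] [ 1.435  0.844 -0.726]
scene red [463 412   8  15  48] [467. 419.] [ 1.214  0.05  -0.744] [ 1.188  0.027 -0.754] [ 1.233  0.072 -0.729]
scene red [221 415  37  32 443] [239. 430.] [ 0.636 -0.487  0.022] [ 0.583 -0.5    0.013] [ 0.681 -0.473  0.029]
side red [305 265  21  18 289] [315. 274.] [ 0.505 -0.153  0.202] [ 0.481 -0.174  0.021] [ 0.597 -0.013  0.208]
side red [407 394  41  25 453] [428. 405.] [ 0.625 -0.489  0.024] [ 0.577 -0.5   -0.002] [ 0.677 -0.473  0.031]
```

View pics/scene0.png

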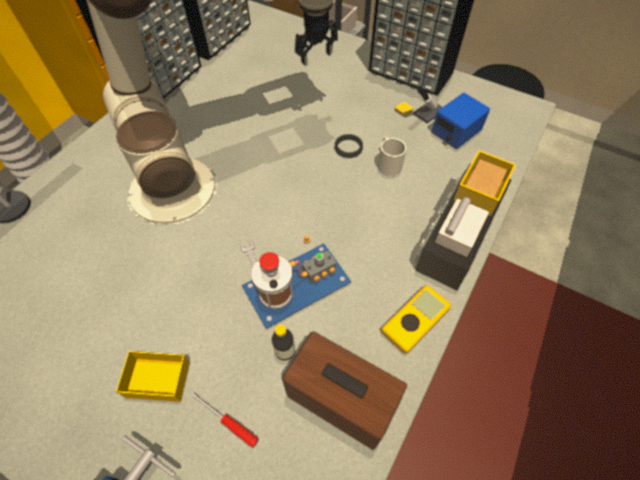

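View pics/side0.png

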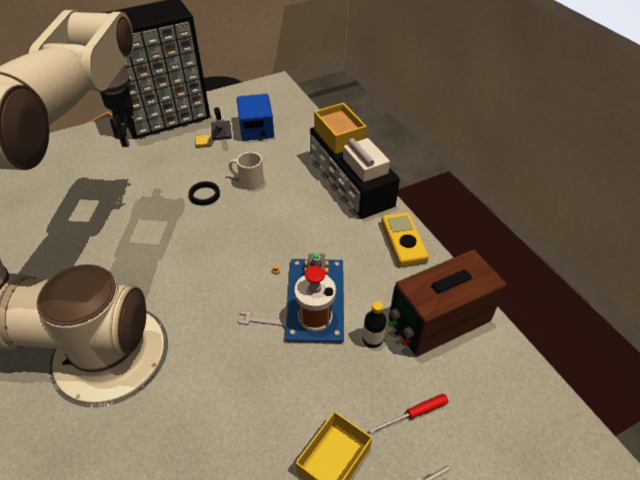

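The knob is at scene pixel (269,261), world about (0.51, -0.15, 0.20). The pin is at (320,257), on the +y side. I'll shut the fingers and move over.

```bash
A='[{"dx":-0.263,"dy":-0.251,"dz":-0.075},{"dx":-0.263,"dy":-0.251,"dz":-0.075},{"dx":-0.263,"dy":-0.251,"dz":-0.075},{"dx":-0.263,"dy":-0.251,"dz":-0.075},{"dx":-0.263,"dy":-0.251,"dz":-0.075}]' ; unset A
python3 -m pendant '[{"dx":-0.263,"dy":-0.251,"dz":-0.075},{"dx":-0.263,"dy":-0.251,"dz":-0.075},{"dx":-0.263,"dy":-0.251,"dz":-0.075},{"dx":-0.263,"dy":-0.251,"dz":-0.075},{"dx":-0.263,"dy":-0.251,"dz":-0.075}]' -1 20
python3 -m pendant '[{"dx":-0.263,"dy":-0.251},{"dx":-0.263,"dy":-0.251},{"dx":-0.263,"dy":-0.251},{"dx":-0.263,"dy":-0.251},{"dx":-0.263,"dy":-0.251}]'
python3 -m pendant '[{"dx":-0.263,"dy":-0.251},{"dx":-0.263,"dy":-0.251},{"dx":-0.263,"dy":-0.251},{"dx":-0.263,"dy":-0.251},{"dx":-0.263,"dy":-0.251}]'
python3 -m pendant '[{"dx":-0.263,"dy":-0.251},{"dx":-0.263,"dy":-0.251},{"dx":-0.263,"dy":-0.251},{"dx":-0.263,"dy":-0.251},{}]'
cat >> h.py <<'E'
def blobs(n,f=None):
    p,d,W=grab(n,f); h=cv2.cvtColor(p,cv2.COLOR_BGR2HSV)
    for nm,m in(('red',((h[...,0]<8)|(h[...,0]>172))&(h[...,1]>150)&(h[...,2]>70)),('green',(abs(h[...,0].astype(int)-65)<22)&(h[...,1]>90)&(h[...,2]>40))):
        k,l,s,c=cv2.connectedComponentsWithStats(m.astype(np.uint8))
        for i in range(1,k):
            if s[i,4]>15:
                q=W[l==i]; t=np.nanpercentile(q[:,2],90); q2=q[q[:,2]>t-.004]
                if 0.05<t<0.3: print(n,nm,s[i],c[i].round(),'top',((np.nanmin(q2,0)+np.nanmax(q2,0))/2).round(4),np.nanmin(q2,0).round(3),np.nanmax(q2,0).round(3))
E
python3 - <<'E'
from h import *
from scipy.spatial.transform import Rotation as R
o=env.observe(); print(o['tcp_pos'],R.from_rotvec(o['tool_rot']).as_matrix().round(3).tolist(),o['time_s'],o['gripper_width'],o['ft_force'])
blobs('wrist','w1.png');blobs('scene');blobs('side')
E
```

```text
[0.23842347 0.52299044 0.23073903] [[-0.91, 0.415, -0.001], [0.415, 0.91, -0.001], [0.0, -0.001, -1.0]] 0.1 0.08546548552539665 [-0.17101972  0.77785451 -0.30790481]
scene red [260 252  19  18 267] [269. 261.] top [ 0.511  -0.1526  0.202 ] [ 0.489 -0.176  0.198] [ 0.533 -0.13   0.206]
scene green [317 252   5   6  26] [319. 255.] top [ 0.5771 -0.0287  0.1041] [ 0.571 -0.034  0.102] [ 0.583 -0.024  0.107]
side red [305 265  21  18 289] [315. 274.] top [ 0.5056 -0.1497  0.2045] [ 0.483 -0.173  0.201] [ 0.528 -0.127  0.208]
side green [314 253   5   6  25] [316. 255.] top [ 0.5713 -0.0263  0.1056] [ 0.564 -0.033  0.103] [ 0.578 -0.02   0.108]schema error: expected keys dx, dy, dz, turn
schema error: expected keys dx, dy, dz, turn
schema error: expected keys dx, dy, dz, turn
schema error: expected keys dx, dy, dz, turn
```

View pics/w1.png

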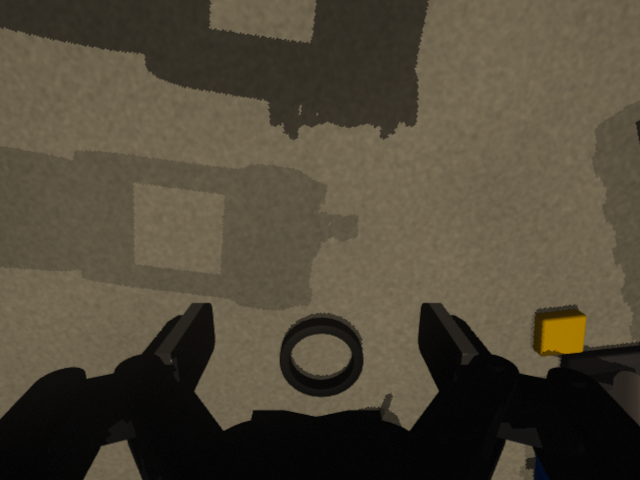

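All four keys are required, so nothing moved. The wrist view shows only the open fingers and the tape roll at (320,355). I'll resend with complete rows.

```bash
python3 -m pendant '[{"dx":-0.263,"dy":-0.251,"dz":-0.075,"turn":0},{"dx":-0.263,"dy":-0.251,"dz":-0.075,"turn":0},{"dx":-0.263,"dy":-0.251,"dz":-0.075,"turn":0},{"dx":-0.263,"dy":-0.251,"dz":-0.075,"turn":0},{"dx":-0.263,"dy":-0.251,"dz":-0.075,"turn":0}]' -1 20
python3 -m pendant '[{"dx":-0.263,"dy":-0.251,"dz":0,"turn":0},{"dx":-0.263,"dy":-0.251,"dz":0,"turn":0},{"dx":-0.263,"dy":-0.251,"dz":0,"turn":0},{"dx":-0.263,"dy":-0.251,"dz":0,"turn":0},{"dx":-0.263,"dy":-0.251,"dz":0,"turn":0}]'
python3 -m pendant '[{"dx":-0.263,"dy":-0.251,"dz":0,"turn":0},{"dx":-0.263,"dy":-0.251,"dz":0,"turn":0},{"dx":-0.263,"dy":-0.251,"dz":0,"turn":0},{"dx":-0.263,"dy":-0.251,"dz":0,"turn":0},{"dx":-0.263,"dy":-0.251,"dz":0,"turn":0}]'
python3 -m pendant '[{"dx":-0.263,"dy":-0.251,"dz":0,"turn":0},{"dx":-0.263,"dy":-0.251,"dz":0,"turn":0},{"dx":-0.263,"dy":-0.251,"dz":0,"turn":0},{"dx":0,"dy":0,"dz":0,"turn":0},{"dx":0,"dy":0,"dz":0,"turn":0}]'
python3 - <<'E'
from h import *
from scipy.spatial.transform import Rotation as R
o=env.observe(); M=R.from_rotvec(o['tool_rot']).as_matrix(); print(o['tcp_pos'],M.round(3).tolist(),o['time_s'],o['gripper_width'],o['ft_force'])
blobs('wrist','w2.png');blobs('scene');blobs('side')
print(M.T@(np.array([.508,-.151,.215])-o['tcp_pos'])/.08)
E
```

```text
time_s: 0.67
tcp_pos: [0.2928, 0.3869, 0.2615]
tool_rot: [-0.666, -3.07, 0.0]
ft_force: [0.5, -0.7, 0.7]
gripper_width: 0.0257
finger_force: 0.0
time_s: 1.08
tcp_pos: [0.3468, 0.2518, 0.2613]
tool_rot: [0.666, 3.07, 0.0]
ft_force: [0.5, -0.4, -0.2]
gripper_width: 0.0006
finger_force: 0.0
time_s: 1.5
tcp_pos: [0.4009, 0.1168, 0.2614]
tool_rot: [0.667, 3.07, 0.0]
ft_force: [0.7, 1.0, 0.7]
gripper_width: 0.0002
finger_force: 0.0
time_s: 1.92
tcp_pos: [0.4334, 0.0361, 0.261]
tool_rot: [-0.671, -3.068, 0.0]
ft_force: [-0.2, 0.9, 0.5]
gripper_width: 0.0001
finger_force: 0.0
[0.43340119 0.03606826 0.26104106] [[-0.909, 0.417, -0.001], [0.417, 0.909, 0.0], [0.001, -0.0, -1.0]] 1.9167 0.00010429092537330756 [-0.18777065  0.85247544  0.54508226]
scene red [260 252  19  18 270] [269. 261.] top [ 0.5115 -0.1523  0.2015] [ 0.489 -0.175  0.199] [ 0.534 -0.13   0.204]
scene green [317 252   5   6  25] [319. 255.] top [ 0.5769 -0.0297  0.1036] [ 0.571 -0.037  0.1  ] [ 0.583 -0.023  0.107]
side red [305 265  21  18 289] [315. 274.] top [ 0.5056 -0.1507  0.2049] [ 0.482 -0.173  0.201] [ 0.529 -0.128  0.208]
side green [314 253   5   6  25] [316. 255.] top [ 0.5719 -0.0252  0.1039] [ 0.565 -0.033  0.101] [ 0.579 -0.017  0.107]
[-1.82349068 -1.73583079  0.57481561]
```

View pics/w2.png

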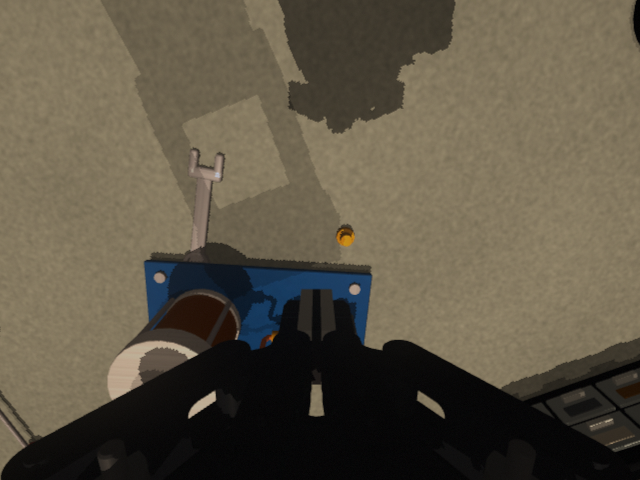

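The wrist view shows the shut fingers at about (315,310), passing over the plate's near edge, with the pump head at lower left (150,380). Next I'll go over the knob.

```bash
python3 -m pendant '[{"dx":-0.228,"dy":-0.217,"dz":0,"turn":0},{"dx":-0.228,"dy":-0.217,"dz":0,"turn":0},{"dx":-0.228,"dy":-0.217,"dz":0,"turn":0},{"dx":-0.228,"dy":-0.217,"dz":0,"turn":0},{"dx":-0.228,"dy":-0.217,"dz":0,"turn":0}]'
python3 -m pendant '[{"dx":-0.228,"dy":-0.217,"dz":0,"turn":0},{"dx":-0.228,"dy":-0.217,"dz":0,"turn":0},{"dx":-0.228,"dy":-0.217,"dz":0,"turn":0},{"dx":0,"dy":0,"dz":0.25,"turn":0},{"dx":0,"dy":0,"dz":0.25,"turn":0}]'
python3 - <<'E'
from h import *
from scipy.spatial.transform import Rotation as R
o=env.observe(); M=R.from_rotvec(o['tool_rot']).as_matrix(); print(o['tcp_pos'],o['time_s'],o['ft_force'])
p,_,_=grab('scene');q,_,_=grab('side')
c=lambda a,u,v:cv2.resize(a[v-40:v+40,u-50:u+50],(400,320),interpolation=cv2.INTER_CUBIC)
cv2.imwrite('pics/n1.png',np.hstack([c(p,285,255),c(q,315,265)]))
print(M.T@(np.array([.5085,-.1515,.215])-o['tcp_pos'])/.08)
E
```

```text
time_s: 2.48
tcp_pos: [0.4805, -0.0797, 0.2615]
tool_rot: [0.664, 3.07, -0.0]
ft_force: [1.1, 0.6, 0.2]
gripper_width: -0.0001
finger_force: 0.0
time_s: 2.9
tcp_pos: [0.5091, -0.1499, 0.2212]
tool_rot: [0.666, 3.069, -0.001]
ft_force: [-0.4, 0.3, -0.2]
gripper_width: 0.0002
finger_force: 0.0
[ 0.50911946 -0.14991943  0.22124862] 2.9 [-0.41508426  0.33021684 -0.15588433]
[-0.00103373 -0.02118371  0.0781109 ]
```

View pics/n1.png

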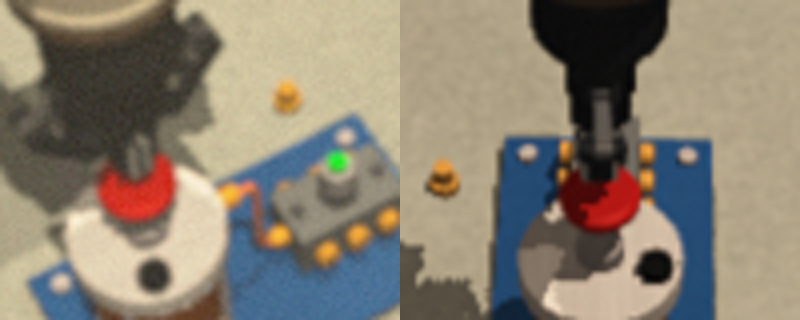

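Both views show the fingers over the centre of the knob: at (140,175) in the left crop and (600,170) in the right. I'll make the first stroke gently and watch the force.

```bash
python3 -m pendant '[{"dx":0,"dy":-0.02,"dz":0.15,"turn":0},{"dx":0,"dy":0,"dz":0.15,"turn":0},{"dx":0,"dy":0,"dz":0.15,"turn":0},{"dx":0,"dy":0,"dz":0.08,"turn":0},{"dx":0,"dy":0,"dz":0,"turn":0}]'
python3 -m pendant '[{"dx":0,"dy":0,"dz":0.02,"turn":0},{"dx":0,"dy":0,"dz":0.01,"turn":0},{"dx":0,"dy":0,"dz":0.01,"turn":0},{"dx":0,"dy":0,"dz":0,"turn":0},{"dx":0,"dy":0,"dz":0,"turn":0}]'
```

```text
time_s: 3.42
tcp_pos: [0.5082, -0.1509, 0.1785]
tool_rot: [0.666, 3.069, -0.0]
ft_force: [2.7, 0.6, 8.1]
gripper_width: 0.0002
finger_force: 3.8
time_s: 3.83
tcp_pos: [0.5083, -0.1509, 0.177]
tool_rot: [0.665, 3.068, -0.001]
ft_force: [-2.0, 0.8, 14.4]
gripper_width: -0.0
finger_force: 6.9
```

```bash
python3 -m pendant '[{"dx":0,"dy":0,"dz":0.015,"turn":0},{"dx":0,"dy":0,"dz":0.01,"turn":0},{"dx":0,"dy":0,"dz":0,"turn":0},{"dx":0,"dy":0,"dz":0,"turn":0},{"dx":0,"dy":0,"dz":0,"turn":0}]'
```

```text
time_s: 4.25
tcp_pos: [0.5084, -0.151, 0.1768]
tool_rot: [0.665, 3.066, -0.001]
ft_force: [-10.2, 5.5, 36.1]
gripper_width: 0.0
finger_force: 17.9
```

The knob is on its stop: z = 0.1768 with the force rising. Now repeat full strokes.

```bash
python3 -m pendant '[{"dx":0,"dy":0,"dz":-0.2,"turn":0},{"dx":0,"dy":0,"dz":-0.2,"turn":0},{"dx":0,"dy":0,"dz":-0.06,"turn":0},{"dx":0,"dy":0,"dz":0,"turn":0},{"dx":0,"dy":0,"dz":0,"turn":0}]'
python3 - <<'E'
from h import *
blobs('scene');blobs('side')
E
python3 -m pendant '[{"dx":0,"dy":0,"dz":0.2,"turn":0},{"dx":0,"dy":0,"dz":0.15,"turn":0},{"dx":0,"dy":0,"dz":0.1,"turn":0},{"dx":0,"dy":0,"dz":0,"turn":0},{"dx":0,"dy":0,"dz":0,"turn":0}]'
python3 -m pendant '[{"dx":0,"dy":0,"dz":-0.2,"turn":0},{"dx":0,"dy":0,"dz":-0.15,"turn":0},{"dx":0,"dy":0,"dz":-0.1,"turn":0},{"dx":0,"dy":0,"dz":0,"turn":0},{"dx":0,"dy":0,"dz":0,"turn":0}]'
python3 - <<'E'
from h import *
blobs('scene');blobs('side')
E
```

```text
time_s: 4.67
tcp_pos: [0.5076, -0.151, 0.2099]
tool_rot: [-0.666, -3.07, 0.0]
ft_force: [-0.9, 0.4, -0.8]
gripper_width: 0.0
finger_force: 0.0
scene red [260 254  19  16 176] [270. 263.] top [ 0.5131 -0.1527  0.2077] [ 0.491 -0.176  0.198] [ 0.535 -0.13   0.217]
scene green [316 252   6   6  29] [319. 254.] top [ 0.5763 -0.0293  0.1072] [ 0.57  -0.035  0.104] [ 0.582 -0.023  0.111]
side red [305 267  21  16 201] [315. 275.] top [ 0.5042 -0.1522  0.2086] [ 0.481 -0.173  0.201] [ 0.528 -0.131  0.216]
time_s: 5.18
tcp_pos: [0.5085, -0.1515, 0.1768]
tool_rot: [0.666, 3.066, -0.001]
ft_force: [-6.3, 3.1, 34.0]
gripper_width: 0.0
finger_force: 17.1
time_s: 5.6
tcp_pos: [0.5077, -0.1512, 0.2101]
tool_rot: [-0.667, -3.07, 0.0]
ft_force: [0.0, -0.1, -0.5]
gripper_width: 0.0001
finger_force: 0.0
scene red [260 254  19  16 174] [269. 263.] top [ 0.5123 -0.1511  0.2016] [ 0.49  -0.173  0.199] [ 0.535 -0.129  0.205]
scene green [316 251   6   7  33] [319. 254.] top [ 0.578  -0.0288  0.1095] [ 0.573 -0.035  0.107] [ 0.583 -0.023  0.112]
side red [305 267  21  16 201] [315. 275.] top [ 0.5052 -0.1694  0.2456] [ 0.482 -0.206  0.201] [ 0.528 -0.133  0.29 ]
```

The pin is rising: about 0.104, then 0.107, then 0.110+. The target is 0.128. Four more strokes.

```bash
python3 -m pendant '[{"dx":0,"dy":0,"dz":0.2,"turn":0},{"dx":0,"dy":0,"dz":0.15,"turn":0},{"dx":0,"dy":0,"dz":0.1,"turn":0},{"dx":0,"dy":0,"dz":0,"turn":0},{"dx":0,"dy":0,"dz":0,"turn":0}]' | grep -E 'tcp|ft'
python3 -m pendant '[{"dx":0,"dy":0,"dz":-0.2,"turn":0},{"dx":0,"dy":0,"dz":-0.15,"turn":0},{"dx":0,"dy":0,"dz":-0.1,"turn":0},{"dx":0,"dy":0,"dz":0,"turn":0},{"dx":0,"dy":0,"dz":0,"turn":0}]' | grep -E 'tcp|ft'
python3 -m pendant '[{"dx":0,"dy":0,"dz":0.2,"turn":0},{"dx":0,"dy":0,"dz":0.15,"turn":0},{"dx":0,"dy":0,"dz":0.1,"turn":0},{"dx":0,"dy":0,"dz":0,"turn":0},{"dx":0,"dy":0,"dz":0,"turn":0}]' | grep -E 'tcp|ft'
python3 -m pendant '[{"dx":0,"dy":0,"dz":-0.2,"turn":0},{"dx":0,"dy":0,"dz":-0.15,"turn":0},{"dx":0,"dy":0,"dz":-0.1,"turn":0},{"dx":0,"dy":0,"dz":0,"turn":0},{"dx":0,"dy":0,"dz":0,"turn":0}]' | grep -E 'tcp|ft'
python3 -m pendant '[{"dx":0,"dy":0,"dz":0.2,"turn":0},{"dx":0,"dy":0,"dz":0.15,"turn":0},{"dx":0,"dy":0,"dz":0.1,"turn":0},{"dx":0,"dy":0,"dz":0,"turn":0},{"dx":0,"dy":0,"dz":0,"turn":0}]' | grep -E 'tcp|ft'
python3 -m pendant '[{"dx":0,"dy":0,"dz":-0.2,"turn":0},{"dx":0,"dy":0,"dz":-0.15,"turn":0},{"dx":0,"dy":0,"dz":-0.1,"turn":0},{"dx":0,"dy":0,"dz":0,"turn":0},{"dx":0,"dy":0,"dz":0,"turn":0}]' | grep -E 'tcp|ft'
python3 -m pendant '[{"dx":0,"dy":0,"dz":0.2,"turn":0},{"dx":0,"dy":0,"dz":0.15,"turn":0},{"dx":0,"dy":0,"dz":0.1,"turn":0},{"dx":0,"dy":0,"dz":0,"turn":0},{"dx":0,"dy":0,"dz":0,"turn":0}]' | grep -E 'tcp|ft'
python3 -m pendant '[{"dx":0,"dy":0,"dz":-0.2,"turn":0},{"dx":0,"dy":0,"dz":-0.15,"turn":0},{"dx":0,"dy":0,"dz":-0.1,"turn":0},{"dx":0,"dy":0,"dz":0,"turn":0},{"dx":0,"dy":0,"dz":0,"turn":0}]' | grep -E 'tcp|ft|time'
python3 - <<'E'
from h import *
blobs('scene');blobs('side')
E
```

```text
tcp_pos: [0.5085, -0.1515, 0.1768]
ft_force: [-5.9, 2.3, 32.5]
tcp_pos: [0.5077, -0.1512, 0.2102]
ft_force: [0.8, 0.6, -0.1]
tcp_pos: [0.5085, -0.1516, 0.1768]
ft_force: [-4.6, 2.2, 35.7]
tcp_pos: [0.5077, -0.1512, 0.2101]
ft_force: [0.1, 0.1, 0.8]
tcp_pos: [0.5085, -0.1516, 0.1768]
ft_force: [-5.7, 2.6, 36.2]
tcp_pos: [0.5077, -0.1512, 0.2101]
ft_force: [-0.6, 0.9, -0.6]
tcp_pos: [0.5085, -0.1516, 0.1768]
ft_force: [-5.7, 2.2, 36.4]
time_s: 9.03
tcp_pos: [0.5076, -0.1512, 0.2099]
ft_force: [0.8, 0.6, -0.2]
scene red [260 254  19  16 173] [269. 263.] top [ 0.5123 -0.1521  0.209 ] [ 0.491 -0.176  0.198] [ 0.534 -0.129  0.22 ]
scene green [316 248   6  10  48] [319. 252.] top [ 0.5771 -0.0302  0.1274] [ 0.571 -0.037  0.124] [ 0.583 -0.024  0.131]
side red [305 267  21  16 198] [315. 275.] top [ 0.506  -0.1704  0.2476] [ 0.482 -0.209  0.201] [ 0.53  -0.131  0.294]
```

It's close to fully out. Extra strokes do no harm, so I'll do three more, then lift away.

```bash
python3 -m pendant '[{"dx":0,"dy":0,"dz":0.2,"turn":0},{"dx":0,"dy":0,"dz":0.15,"turn":0},{"dx":0,"dy":0,"dz":0.1,"turn":0},{"dx":0,"dy":0,"dz":0,"turn":0},{"dx":0,"dy":0,"dz":0,"turn":0}]' | grep -E 'tcp|ft'
python3 -m pendant '[{"dx":0,"dy":0,"dz":-0.2,"turn":0},{"dx":0,"dy":0,"dz":-0.15,"turn":0},{"dx":0,"dy":0,"dz":-0.1,"turn":0},{"dx":0,"dy":0,"dz":0,"turn":0},{"dx":0,"dy":0,"dz":0,"turn":0}]' | grep -E 'tcp|ft'
python3 -m pendant '[{"dx":0,"dy":0,"dz":0.2,"turn":0},{"dx":0,"dy":0,"dz":0.15,"turn":0},{"dx":0,"dy":0,"dz":0.1,"turn":0},{"dx":0,"dy":0,"dz":0,"turn":0},{"dx":0,"dy":0,"dz":0,"turn":0}]' | grep -E 'tcp|ft'
python3 -m pendant '[{"dx":0,"dy":0,"dz":-0.2,"turn":0},{"dx":0,"dy":0,"dz":-0.15,"turn":0},{"dx":0,"dy":0,"dz":-0.1,"turn":0},{"dx":0,"dy":0,"dz":0,"turn":0},{"dx":0,"dy":0,"dz":0,"turn":0}]' | grep -E 'tcp|ft'
python3 -m pendant '[{"dx":0,"dy":0,"dz":0.2,"turn":0},{"dx":0,"dy":0,"dz":0.15,"turn":0},{"dx":0,"dy":0,"dz":0.1,"turn":0},{"dx":0,"dy":0,"dz":0,"turn":0},{"dx":0,"dy":0,"dz":0,"turn":0}]' | grep -E 'tcp|ft'
python3 -m pendant '[{"dx":0,"dy":0,"dz":-0.2,"turn":0},{"dx":0,"dy":0,"dz":-0.15,"turn":0},{"dx":0,"dy":0,"dz":-0.1,"turn":0},{"dx":0,"dy":0,"dz":0,"turn":0},{"dx":0,"dy":0,"dz":0,"turn":0}]' | grep -E 'tcp|ft'
python3 -m pendant '[{"dx":0,"dy":0,"dz":-0.3,"turn":0},{"dx":0,"dy":0,"dz":-0.3,"turn":0},{"dx":0.3,"dy":0,"dz":-0.2,"turn":0},{"dx":0.3,"dy":0,"dz":-0.2,"turn":0},{"dx":0.3,"dy":0,"dz":0,"turn":0}]' | grep -E 'tcp|ft'
python3 -m pendant '[{"dx":0.3,"dy":0,"dz":0,"turn":0},{"dx":0.3,"dy":0,"dz":0,"turn":0},{"dx":0,"dy":0,"dz":0,"turn":0},{"dx":0,"dy":0,"dz":0,"turn":0},{"dx":0,"dy":0,"dz":0,"turn":0}]' | grep -E 'tcp|ft|time'
python3 - <<'E'
from h import *
blobs('scene');blobs('side')
p,_,_=grab('scene');q,_,_=grab('side')
c=lambda a,u,v:cv2.resize(a[v-40:v+40,u-50:u+50],(400,320),interpolation=cv2.INTER_CUBIC)
cv2.imwrite('pics/n2.png',np.hstack([c(p,285,255),c(q,315,265)]))
E
```

```text
tcp_pos: [0.5083, -0.1515, 0.1768]
ft_force: [-6.0, 2.3, 34.3]
tcp_pos: [0.5076, -0.1512, 0.2101]
ft_force: [0.1, 0.0, -0.1]
tcp_pos: [0.5083, -0.1515, 0.1767]
ft_force: [-7.4, 2.5, 37.8]
tcp_pos: [0.5076, -0.1512, 0.2098]
ft_force: [0.5, -0.6, -0.2]
tcp_pos: [0.5083, -0.1515, 0.1768]
ft_force: [-7.2, 3.4, 38.9]
tcp_pos: [0.5076, -0.1512, 0.2098]
ft_force: [0.2, -0.1, -1.3]
tcp_pos: [0.4419, -0.1212, 0.2919]
ft_force: [-0.1, -0.5, 1.1]
time_s: 12.47
tcp_pos: [0.3987, -0.1015, 0.2899]
ft_force: [0.5, -0.5, -0.0]
scene red [260 252  19  18 268] [269. 261.] top [ 0.5103 -0.1526  0.2017] [ 0.488 -0.176  0.198] [ 0.533 -0.129  0.205]
scene green [316 248   6  10  47] [319. 252.] top [ 0.5765 -0.0295  0.1257] [ 0.57  -0.036  0.123] [ 0.583 -0.023  0.128]
side red [305 265  21  18 290] [315. 274.] top [ 0.5035 -0.1516  0.2045] [ 0.481 -0.176  0.201] [ 0.526 -0.127  0.208]
side green [314 247   5  11  52] [316. 252.] top [ 0.5716 -0.0257  0.1299] [ 0.565 -0.034  0.126] [ 0.578 -0.017  0.133]
```

View pics/n2.png

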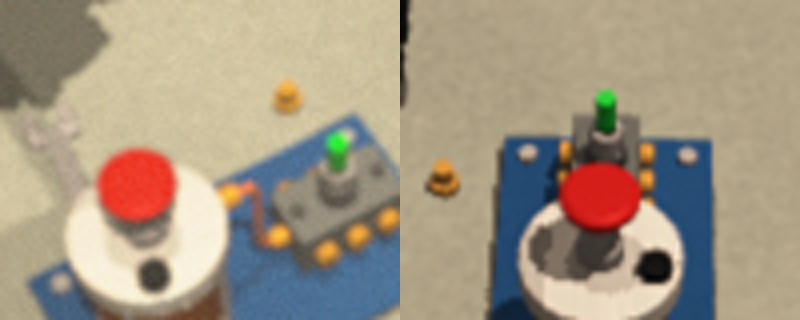

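The green pin is well out in both crops, (337,150) and (605,110), at z ≈ 0.128. It didn't change over the last three strokes, so it is on its stop. The knob is back up, the hand is clear, and the plug and wrench haven't moved.

```bash
python3 -c "
from rig import env
print(env.sign_off())"
```

```text
the job is handed in; nothing more can be done
None
```

The job is handed in: after 9 full strokes of the red knob the green pin stood fully out at about 128 mm above the bench, unchanged over the last three strokes; the hand was then taken clear, about 12.5 s in.

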